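# Seat the fan remote in its dock and hold the pairing key half down

## Robot

A 6-joint arm with a two-finger parallel gripper is mounted at the origin on the work surface. World frame = base frame: x ahead of the robot, y to its left, z up, the work surface at z = 0. Lengths are in m, angles in rad, forces in N, time in s.
With the tool pointing down it reaches from about 0.3 to 0.875 m from the base axis. Payload 6.4 kg.
Tool frame: the origin (TCP) lies at the very end of the fingers, on their centre line; the grasp point (between the pads) lies 19 mm behind it; z points along the fingers, x is the direction in which the jaws open and shut, and the axes are right-handed (so a half turn about z gives the same grasp; the last joint's range is limited). The gripper opens to 88 mm and grips with 3 to 60 N. Pads are 18 mm wide; open, the fingers measure 123 mm over their backs; the gripper's body (75 mm by 187 mm) begins 45 mm behind the grasp point.
Start: joints at [-1.478, 0.181, 1.607, -0, 1.354, -0.206], TCP at [0.169, -0.55, 0.239] pointing down, gripper open.
Joint ranges: [-2.99, 2.99], [-0.89, 2.07], [0.3, 2.58], [-1.14, 4.28], [0, 2.63], [-3.12, 3.12]. Speed limits (rad/s): [2.57, 2.57, 3.01, 3.14, 3.14, 3.14].

## Interface

Orientations are given as a unit quaternion [w, x, y, z].
In Python, from workcell import ctrl, fingers, imaging, ticket gives the robot as it stands. Calls block until the motion is done:
- ctrl.reach(position, orientation): joint-space move of the TCP to a pose.
- ctrl.line_to(position, attitude=None, feed=0.15): straight line of the TCP; attitude=None keeps the orientation; feed is the mean speed in m/s.
- ctrl.goto_joints(angles): joint-space move.
- fingers.move_gripper(opening, f_grip=None): opening from 0.0 (shut) to 1.0 (fully open); f_grip is the grip in N (None keeps the last); returns when the fingers have stopped.
- ctrl.pause(seconds).
- ctrl.ik(position, orientation): joint angles nearest the present ones, or None.
- ctrl.state(): the state.
- imaging.get_image(name): name is "scene" or "top" or "wrist"; returns a dict with "frame" (480x640x3 uint8, blue, green, red), "mtx" (3x3 intrinsics, pixels), "origin" and "orientation" of the camera in the world; the wrist camera has in their place "mount" (4x4, takes a point from camera to tool coordinates, whose origin is the TCP and whose axes are the tool frame's). Camera axes: x right, y up, looking along -z (the intrinsics and any distortion apply to the point x, -y, -z); pixel columns grow to the right and rows downward; lengths in m; the calibration is good to about 2 mm. A picture is of the moment at which its call begins: read the wrist's pose just before it. There is no depth.
A pose or a line that the arm cannot do raises ctrl.PlanningError and nothing moves.
- ticket.finish_job(): hands the job in, once; it reports no verdict.
The state is a dict: "clock": time; "joint_pos": joint angles; "joint_vel": joint speeds; "joint_efforts": joint torques, N m; "ee_pos": TCP position; "orientation": TCP orientation; "contact_force": force on the tool from outside, world axes, zero at the start; "torque": the same for the moment, N m; "grip_width": opening from 0.0 (shut) to 1.0 (fully open).
Only numpy, scipy, OpenCV 4.12 (cv2) and the standard library are available. Lean on these libraries where they do the work, as an engineer would, in place of code of your own. Each camera call takes 0.05 s, during which the arm holds its last target.

## Task

The teal fan remote has slipped part-way out of its dock on the aluminium tray: slide it back in, under the spring clip, until it is fully home against the stop hidden inside the dock. Only then press the blue key half-way down (10 mm of its 20 mm travel; pressed to the bottom it would wipe the pairing) and finish with the robot still holding it there. Leave the orange key and the other things on the sideboard alone.

Things in the scene. Friction and masses are not known exactly. Their poses are not given: they have to be found in the camera images.
- tray: Brushed aluminium tray, 330 (x) x 180 (y) mm, floor 5 mm thick, rim 12 mm high, fixed to the sideboard. Origin: centre of its underside; its +x is the direction in which the remote slides home, z up. The black dock stands on it, its channel along x on the line y = 0. The tray floor behind the remote (towards -x) is clear.
- dock_mouth (a point): Middle of the hood's front opening, on the tray floor, 50 mm towards +x from the tray's centre. The channel is 45 mm wide inside. Guide walls 5 mm thick, tops 14 mm above the sideboard, reach from here 45 mm towards -x; the closed hood, 55 mm wide, its top 32 mm above the sideboard, reaches 83 mm towards +x. A sprung metal clip, 34 mm wide, 40 mm out over the channel, bears on the remote with about 1 N; its top is at 35 mm.
- fan_remote_center (a point): Centre (half-way up) of the loose teal fan remote, 130 (x) x 42 (y) x 14 (z) mm, about 0.11 kg, flat on the tray floor (top 19 mm above the sideboard), nose (+x end) in the dock. Its x is the sliding direction. The tail, with white and black round buttons, sticks out; its end face is 65 mm towards -x. It starts 20 to 50 mm short of home, drags with 2 to 7 N and stays where left.
- fan_remote_nose (a point): Middle of the remote's nose end face, 65 mm towards +x from its centre; hidden in the hood.
- dock_stop (a point): Middle of the face of the rigid stop inside the dock that the nose meets when the remote is fully home; axes as the tray's. Hidden under the hood; it lies 90 to 110 mm towards +x from the tray's centre, differing from time to time.
- blue_key_top (a point): Centre of the flat top, 32 x 32 mm, of the blue sprung pairing key, 51 mm above the sideboard when not pressed. It stands in a grey housing (44 x 44 mm, top 29 mm above the sideboard) on the tray beside the hood, 75 mm towards the tray's +x from its centre and 62 mm to one side; blue and orange may change sides.
- blue_key (a joint): Travel of the blue key straight down, in m: 0 not pressed, 0.020 at the bottom. Its spring pushes back with about 2 N at the start of the travel, 6 N half-way and 10 N at the bottom, and lifts it again when let go.
- orange_key_top (a point): Centre of the flat top of the orange key, of the same make as the blue one, on the other side of the hood (124 mm apart). Leave alone.
- orange_key (a joint): Travel of the orange key, as for the blue one; 0 not pressed.
- projector_remote: Loose red projector remote, 150 x 45 x 20 mm; origin at the centre of its underside. Leave alone.
- air_freshener: Loose chrome air freshener shaped like a lighter, standing, 18 x 42 x 62 mm; origin at the centre of its underside. Leave alone.
- glasses_case: Loose blue glasses case, 155 x 60 x 39 mm; origin at the centre of its underside. Leave alone.
- coaster: Loose round wooden coaster, 100 mm across, 8 mm thick, with the mug on it; origin at the centre of its underside. Leave alone.
- mug: Loose blue mug, 76 mm across, 85 mm high, on the coaster; origin at the centre of its underside. Leave alone.
- bowl: Loose white bowl, 120 mm across, 45 mm high; origin at the centre of its underside. Leave alone.
Things that resemble listed ones, but are neither listed nor needed, are in the scene too. Of the things that look like the part that bears fan_remote_center, the middle-sized one is meant.

How it is judged:
By the outcome, as a careful person would: the job done as asked, in the order asked, and still so for the second after the job is handed in, while the arm keeps its last pose, push and grip.
It also fails if it takes over 40 s, if anything falls off the work surface, if the arm or the gripper's body presses on something with over 40 N, if the wrist force passes 120 N, or if a joint passes its speed limit or range.

## Working session

There is one attempt and no reset: what is moved stays moved. The work goes in short steps, each a Python script; the robot and the scene stay as the last script left them, time stands still between calls to the robot, and variables do not carry over. Pictures are saved under pics/ and viewed, and the job is handed in when it is done.

```bash
ls; mkdir -p pics; python3 - <<'E'
from workcell import ctrl, fingers, imaging, ticket
import cv2
for n in ("scene","top","wrist"):
    im=imaging.get_image(n); cv2.imwrite(f"pics/{n}0.png",im["frame"])
    print(n,im["mtx"],im.get("origin"),im.get("orientation"),im.get("mount"),[k for k in im])
print(ctrl.state())
E
```

```text
pics
scene [[563.6973029    0.         310.96467464]
 [  0.         563.6973029  256.64488294]
 [  0.           0.           1.        ]] [1.54192143 0.50398298 0.77377004] [0.4713027  0.26813739 0.39503711 0.74156712] None ['frame', 'mtx', 'origin', 'orientation']
top [[488.57015924   0.         326.89011835]
 [  0.         488.57015924 234.04454748]
 [  0.           0.           1.        ]] [0.32472098 0.06848599 1.29075837] [-0.6988364  -0.07097465  0.05661136  0.70949661] None ['frame', 'mtx', 'origin', 'orientation']
wrist [[381.94516935   0.         318.74101889]
 [  0.         381.94516935 244.22269059]
 [  0.           0.           1.        ]] None None [[ 9.99999728e-01 -8.06881331e-05 -7.33576599e-04 -3.70976014e-04]
 [-3.07915926e-04 -9.48970021e-01 -3.15366144e-01 -8.11192079e-02]
 [-6.70695895e-04  3.15366284e-01 -9.48969787e-01 -1.46400539e-01]
 [ 0.00000000e+00  0.00000000e+00  0.00000000e+00  1.00000000e+00]] ['frame', 'mtx', 'mount']
{'clock': 0.15, 'joint_pos': array([-1.47829724e+00,  1.81329422e-01,  1.60772283e+00, -2.25676486e-05,
        1.35382607e+00, -2.06323845e-01]), 'joint_vel': array([ 3.33631481e-05, -2.21728744e-03, -2.38872235e-03,  5.03517505e-05,
        2.38880346e-03,  3.53988012e-04]), 'joint_efforts': array([ 1.94799337e-03, -4.34225678e+01, -3.42173767e+01,  7.03303423e-02,
        3.55671707e-02, -7.87234853e-05]), 'ee_pos': array([ 0.16923733, -0.54912009,  0.23806697]), 'orientation': array([-4.72336856e-04,  8.04487298e-01, -5.93969506e-01, -4.36181659e-04]), 'contact_force': array([-0.18129535,  0.1695802 ,  0.37080558]), 'torque': array([-0.01163933,  0.02767383, -0.00987906]), 'grip_width': 0.9962960496440614}
```

View pics/scene0.png

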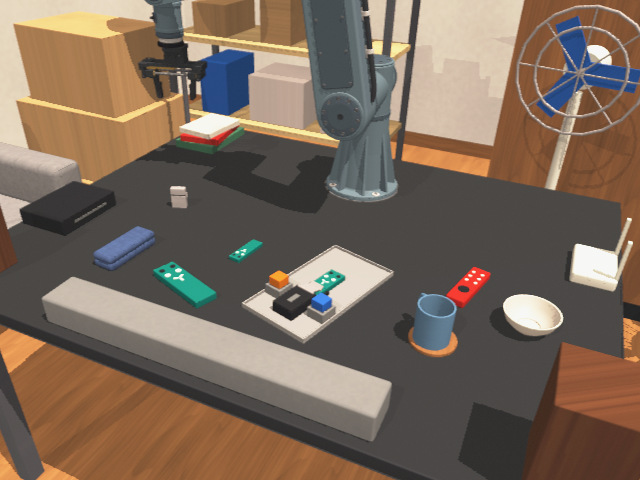

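View pics/top0.png

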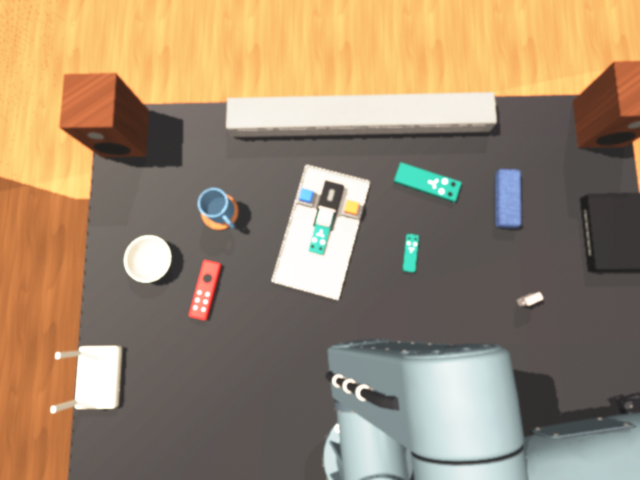

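Top view shows three teal remotes: the one in the dock at (320,237), a large loose one at (428,183) and a small loose one at (411,253). The docked one fits: it is middle-sized and on the tray with its nose in the dock. I'll confirm it in a crop and measure the tray.

```bash
cat > h.py <<'E'
from workcell import ctrl, fingers, imaging, ticket
import cv2, numpy as np
from scipy.spatial.transform import Rotation as R
def q2R(q): return R.from_quat([q[1],q[2],q[3],q[0]]).as_matrix()
def R2q(M):
    q=R.from_matrix(M).as_quat(); return np.array([q[3],q[0],q[1],q[2]])
def campose(im,st=None):
    if "mount" in im and im["mount"] is not None and st is not None:
        T=np.eye(4);T[:3,:3]=q2R(st["orientation"]);T[:3,3]=st["ee_pos"]
        T=T@np.array(im["mount"]); return T[:3,3],T[:3,:3]
    return np.array(im["origin"]),q2R(im["orientation"])
def px2w(K,o,M,uv,z):
    uv=np.atleast_2d(np.array(uv,float))
    d=np.c_[(uv[:,0]-K[0,2])/K[0,0],-(uv[:,1]-K[1,2])/K[1,1],-np.ones(len(uv))]@M.T
    return o+d*((z-o[2])/d[:,2])[:,None]
def w2px(K,o,M,p):
    c=(np.atleast_2d(p)-o)@M
    return np.c_[K[0,0]*c[:,0]/-c[:,2]+K[0,2],-K[1,1]*c[:,1]/-c[:,2]+K[1,2]]
E
python3 - <<'E'
from h import *
im=imaging.get_image("top");f=im["frame"];o,M=campose(im);K=im["mtx"]
cv2.imwrite("pics/topcrop.png",cv2.resize(f[155:305,260:470],None,fx=3.8,fy=3.8,interpolation=cv2.INTER_CUBIC))
hsv=cv2.cvtColor(f,cv2.COLOR_BGR2HSV)
def comps(m,z,name):
    n,l,s,c=cv2.connectedComponentsWithStats(m.astype(np.uint8))
    for i in range(1,n):
        if s[i,4]>60:
            p=np.argwhere(l==i)[:,::-1].astype(np.float32)
            r=cv2.minAreaRect(p); print(name,s[i,4],r,px2w(K,o,M,cv2.boxPoints(r),z)[:,:2].round(3).tolist())
h,s,v=hsv[...,0],hsv[...,1],hsv[...,2]
comps((h>75)&(h<95)&(s>120)&(v>60),0.019,"teal")
comps((h>100)&(h<118)&(s>150)&(v>120),0.051,"blue")
comps((h>12)&(h<25)&(s>150)&(v>150)&(np.indices(h.shape)[0]>150),0.051,"orange")
comps((s<60)&(v>170),0.012,"light")
E
```

```text
teal 1190 ((427.4000549316406, 181.80001831054688), (65.77537536621094, 21.50348663330078), 18.434947967529297) [[0.698, -0.086], [0.755, -0.107], [0.693, -0.271], [0.637, -0.25]]
teal 95 ((320.660400390625, 231.68870544433594), (15.109660148620605, 11.675647735595703), 15.945395469665527) [[0.555, 0.133], [0.585, 0.124], [0.573, 0.086], [0.543, 0.095]]
teal 92 ((412.0, 238.0), (8.0, 12.0), 90.0) [[0.554, -0.116], [0.553, -0.147], [0.532, -0.146], [0.532, -0.115]]
teal 125 ((317.6500244140625, 244.55001831054688), (13.597793579101562, 15.178932189941406), 18.434947967529297) [[0.516, 0.141], [0.555, 0.128], [0.543, 0.094], [0.504, 0.107]]
teal 300 ((409.81707763671875, 258.1463317871094), (13.141351699829102, 27.055728912353516), 6.340191841125488) [[0.457, -0.101], [0.527, -0.111], [0.523, -0.145], [0.452, -0.134]]
orange 368 ((51.32717514038086, 209.8798065185547), (63.78443145751953, 38.668182373046875), 14.264512062072754) [[0.601, 0.91], [0.703, 0.895], [0.656, 0.725], [0.556, 0.743]]
orange 168 ((4.81123685836792, 234.48204040527344), (9.386101722717285, 40.81531524658203), 5.4
[... 2725 characters left out ...]
467773438) [[0.16, 0.067], [0.194, 0.05], [0.183, 0.025], [0.148, 0.042]]
light 133 ((361.1000061035156, 391.70001220703125), (12.649110794067383, 17.708751678466797), 18.434947967529297) [[0.14, 0.035], [0.18, 0.02], [0.17, -0.01], [0.13, 0.005]]
light 3404 ((357.5304870605469, 444.77435302734375), (68.5779800415039, 71.3387680053711), 83.6598129272461) [[0.101, 0.12], [0.118, -0.057], [-0.04, -0.069], [-0.057, 0.104]]
light 3504 ((583.4999389648438, 455.5), (46.99999237060547, 110.99998474121094), 90.0) [[0.056, -0.395], [0.053, -0.664], [-0.054, -0.65], [-0.052, -0.385]]
light 1646 ((469.5, 468.5), (21.0, 101.0), 90.0) [[-0.002, -0.125], [-0.004, -0.37], [-0.052, -0.366], [-0.05, -0.123]]
```

View pics/topcrop.png

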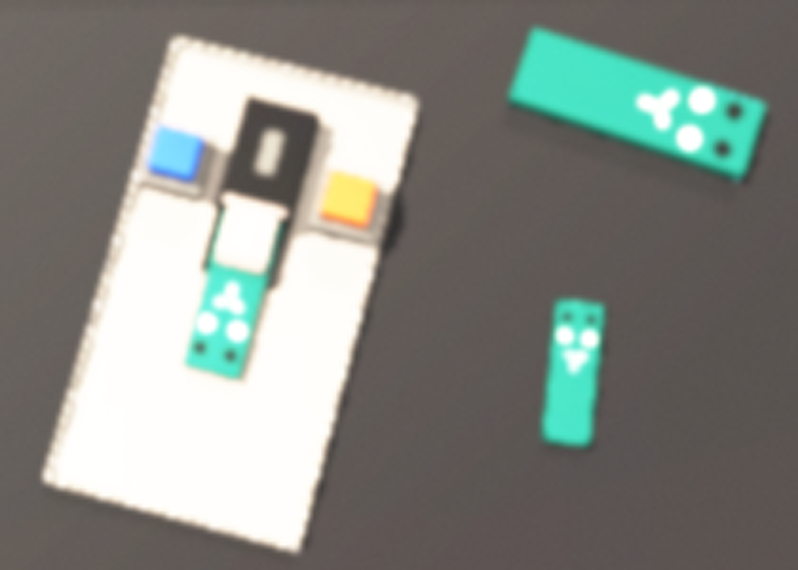

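The crop confirms it: the middle-sized teal remote (crop (225,320)) lies in the channel under the clip, with its tail buttons outside. The blue key is on the tray's left (+y) at crop (175,153) and the orange one on its right at (350,200). Next is a closer wrist view.

```bash
cat >> h.py <<'E'
def att(yaw,flip=False):
    tx=np.array([np.cos(yaw),np.sin(yaw),0]); z=np.array([0,0,-1.]); y=tx if not flip else -tx
    return R2q(np.c_[np.cross(y,z),y,z])
E
python3 - <<'E'
from h import *
yaw=np.radians(-15.4);c=np.array([0.57,0.11,0]);d=np.array([np.cos(yaw),np.sin(yaw),0])
p=c+d*(-0.02)+[0,0,.17]
for fl in (0,1): print(fl,ctrl.ik(p,att(yaw,fl)))
fingers.move_gripper(0.0,f_grip=20)
fl=0 if ctrl.ik(p,att(yaw,0)) is not None else 1
ctrl.reach(p,att(yaw,fl)); 
st=ctrl.state(); im=imaging.get_image("wrist"); cv2.imwrite("pics/w1.png",im["frame"])
np.savez("w1.npz",f=im["frame"],K=im["mtx"],o=campose(im,st)[0],M=campose(im,st)[1])
print(st["clock"],st["ee_pos"],st["contact_force"],st["grip_width"],st["joint_pos"])
E
```

```text
0 [-4.52148726e-03  2.24523191e-01  1.70154558e+00 -4.44089210e-16
  1.21552388e+00 -1.30653711e+00]
1 [-4.52148726e-03  2.24523191e-01  1.70154558e+00 -4.44089210e-16
  1.21552388e+00  1.83505554e+00]
4.2167 [0.55100045 0.11451775 0.17011208] [0.14211898 0.14661407 0.81329869] 0.003966743842771828 [-5.86545956e-03  2.24485295e-01  1.70134408e+00 -1.79344087e-04
  1.21549887e+00 -1.30641157e+00]
```

View pics/w1.png

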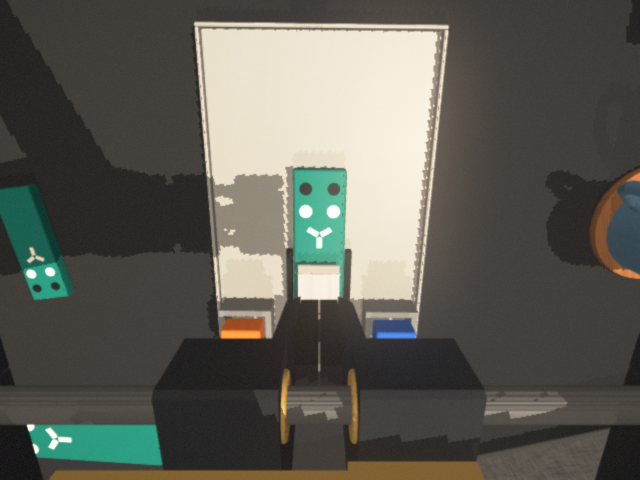

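The wrist view shows the remote tail end at row ~169 (columns 294–347), the clip at (319,280), the tray rim corners at (197,26) and (446,28), and the blue key at (394,330). I'll measure from these.

```bash
python3 - <<'E'
from h import *
w=np.load("w1.npz");f,K,o,M=w["f"],w["K"],w["o"],w["M"]
hsv=cv2.cvtColor(f,cv2.COLOR_BGR2HSV);h,s,v=cv2.split(hsv)
m=((h>75)&(h<95)&(s>100)&(v>50)).astype(np.uint8); m[:, :285]=0;m[:,355:]=0;m[:160]=0;m[262:]=0
m=cv2.morphologyEx(m,cv2.MORPH_CLOSE,np.ones((21,21)))
p=[];
rows=range(174,250,3)
def sub(rows,side):
    out=[]
    for r in rows:
        c=np.flatnonzero(m[r]); out.append((c[0],r) if side==0 else (c[-1]+1,r))
    return px2w(K,o,M,out,0.019)
L,Rr=sub(rows,0),sub(rows,1)
def fit(P): 
    vx,vy,x,y=cv2.fitLine(P[:,:2].astype(np.float32),cv2.DIST_HUBER,0,.01,.01).ravel(); a=np.arctan2(vy,vx); 
    if vx<0:a=np.arctan2(-vy,-vx)
    return a,np.array([x,y])
aL,pL=fit(L);aR,pR=fit(Rr)
cols=range(298,344,3)
T=px2w(K,o,M,[(c,np.flatnonzero(m[:,c])[0]) for c in cols],0.019)
a=(aL+aR)/2;d=np.array([np.cos(a),np.sin(a)]);n=np.array([-d[1],d[0]])
print("remote yaw L,R",np.degrees([aL,aR]),"width",np.dot(pL-pR,n)); tail=T[:,:2].mean(0)
mid=(pL+pR)/2; tl=mid+d*np.dot(tail-mid,d); print("tail mid",tl, "tail proj",np.median(T[:,:2]@d))
# tray rim outer: edges from brightness; 
C=px2w(K,o,M,[(196,25),(447,27)],0.012); print("rear corners rough",C)
# rim side lines: first bright pixel (not grey floor) from outside
g=cv2.cvtColor(f,cv2.COLOR_BGR2GRAY).astype(int)
for nm,rg,rev in (("orange-side",range(40,300,8),0),("blue-side",range(40,290,8),1)):
    pts=[]
    for r in rg:
        cs=range(185,240) if not rev else range(460,405,-1)
        for c in cs:
            if g[r,c]>110: pts.append((c+(1 if rev else 0),r));break
    P=px2w(K,o,M,pts,0.012); aa,pp=fit(P); print(nm,np.degrees(aa),pp,len(pts)); globals()[nm[0]+"L"]=(aa,pp)
aT=(oL[0]+bL[0])/2; dT=np.array([np.cos(aT),np.sin(aT)]);nT=np.array([-dT[1],dT[0]])
print("width",np.dot(bL[1]-oL[1],nT)); y0=(np.dot(bL[1],nT)+np.dot(oL[1],nT))/2
pts=[(c,next(r for r in range(10,60) if g[r,c]>110)) for c in range(210,440,8)]
xr=np.median(px2w(K,o,M,pts,0.012)[:,:2]@dT); print("rear edge x",xr)
cen=dT*(xr+.165)+nT*y0; print("tray centre",cen,"yaw",np.degrees(aT)); 
print("tail in tray",(tl-cen)@dT,(tl-cen)@nT)
print("blue key",cen+.075*dT+.062*nT)
E
```

```text
remote yaw L,R [-16.635284 -15.990333] width -0.040560834
tail mid [0.50790028 0.12707449] tail proj 0.4517301427640247
rear corners rough [[0.38813906 0.06928119 0.012     ]
 [0.43660993 0.23971993 0.012     ]]
orange-side -15.973638 [0.49675947 0.03678058] 33
blue-side -16.031536 [0.5311645  0.21448404] 32
width 0.18030213
rear edge x 0.3519226703194386
tray centre [0.56924486 0.10977747] yaw -16.002586
tail in tray -0.0637358891825029 -0.0002847690717505402
blue key [0.65843076 0.14869886]
```

Tray yaw is −16.0° and its centre is (0.569, 0.110). The tail end is at tray x = −64 mm, which fits the stated 20–50 mm short of home. I'll go down behind the tail and push in small steps, watching the force.

```bash
cat >> h.py <<'E'
YAW=np.radians(-16.0);CEN=np.array([.56925,.10978,0]);TX=np.array([np.cos(YAW),np.sin(YAW),0]);TY=np.array([-TX[1],TX[0],0])
def tp(x,y,z): return CEN+TX*x+TY*y+np.array([0,0,z])
def loc(p): p=np.array(p)-CEN; return np.array([p@TX,p@TY,p[2]])
def fl(st): F=np.array(st["contact_force"]); return np.array([F@TX,F@TY,F[2]])
E
python3 - <<'E'
from h import *
A=att(YAW)
ctrl.line_to(tp(-.092,0,.10),A,feed=.15)
ctrl.line_to(tp(-.092,0,.011),A,feed=.1)
st=ctrl.state();b=fl(st);print(st["clock"],loc(st["ee_pos"]),b)
x=-.084; ctrl.line_to(tp(x,0,.011),A,feed=.04)
while x<-.02:
    x+=.002; ctrl.line_to(tp(x,0,.011),A,feed=.04); st=ctrl.state(); F=fl(st)-b
    print(round(x,4),loc(st["ee_pos"]).round(4),F.round(1),round(st["clock"],2))
    if -F[0]>12 or abs(F[1])>10 or abs(F[2])>10: break
E
```

```text
6.1333 [-0.0914286   0.000197    0.01154704] [ 0.7315162   0.66844245 -0.9008456 ]
-0.082 [-0.0819  0.      0.011 ] [-1.3 -0.5  1.1] 6.73
-0.08 [-0.0799  0.      0.011 ] [-0.5 -0.2  0.6] 6.98
-0.078 [-0.0779  0.      0.011 ] [-1.6 -0.6  1.3] 7.23
-0.076 [-0.0758 -0.      0.011 ] [ 0.2 -1.4  0.3] 7.48
-0.074 [-0.0739 -0.      0.011 ] [ 0.3 -0.4  1.8] 7.73
-0.072 [-0.0723 -0.0001  0.0108] [-2.5 -0.7  0.8] 7.98
-0.07 [-0.07   -0.      0.0109] [-2.5 -0.7  0.5] 8.23
-0.068 [-0.0677 -0.      0.011 ] [-1.8 -0.1  0.3] 8.48
-0.066 [-0.0657  0.      0.011 ] [-1.5 -1.3 -0.1] 8.73
-0.064 [-0.0637  0.      0.011 ] [-1.7 -0.9  0.2] 8.98
-0.062 [-0.0617  0.      0.011 ] [-0.7 -0.6  0.8] 9.23
-0.06 [-0.0597 -0.      0.011 ] [-2.6 -1.   0.5] 9.48
-0.058 [-0.0577  0.      0.011 ] [-1.7 -1.   0.7] 9.73
-0.056 [-0.0557 -0.      0.011 ] [-1.7 -1.1  0.4] 9.98
-0.054 [-0.0537  0.      0.011 ] [-0.9 -0.1 -0.2] 10.23
-0.052 [-0.0517 -0.      0.011 ] [-2.2 -0.7  0.3] 10.48
-0.05 [-0.0497  0.      0.0111] [-1.7 -0.1  1.2] 10.73
-0.048 [-0.0477 -0.      0.0111] [-0.6 -0.2  0.1] 10.98
-0.046 [-0.0457  0.      0.011 ] [-2.  -0.1 -0.1] 11.23
-0.044 [-0.0437  0.      0.011 ] [-2.  -0.7 -0.3] 11.48
-0.042 [-0.0417  0.      0.011 ] [-2.  -1.2  0. ] 11.73
-0.04 [-0.0401 -0.      0.0109] [-3.1  0.1  1. ] 11.98
-0.038 [-0.04   -0.      0.0107] [-9.5 -0.3  8. ] 12.23
-0.036 [-0.0399 -0.0001  0.0105] [-15.5  -0.7  12. ] 12.48
```

A sharp rise at TCP x = −40 mm, with no motion over 4 mm of further command: nose at about 99 mm, inside the 90–110 mm stop range. I'll give one firmer check push, back off and look.

```bash
python3 - <<'E'
from h import *
A=att(YAW)
ctrl.line_to(tp(-.0345,0,.012),A,feed=.03);ctrl.pause(.15);st=ctrl.state();print(loc(st["ee_pos"]),fl(st))
ctrl.line_to(tp(-.045,0,.011),A,feed=.05)
ctrl.line_to(tp(-.075,0,.011),A,feed=.15)
ctrl.line_to(tp(-.075,0,.15),A,feed=.2)
ctrl.pause(.1);st=ctrl.state();im=imaging.get_image("wrist");f=im["frame"];cv2.imwrite("pics/w2.png",f);o,M=campose(im,st);K=im["mtx"]
print(st["clock"],loc(st["ee_pos"]),fl(st))
hsv=cv2.cvtColor(f,cv2.COLOR_BGR2HSV);h,s,v=cv2.split(hsv)
m=((h>75)&(h<95)&(s>100)&(v>50))
r,c=np.nonzero(m);P=px2w(K,o,M,np.c_[c,r],.019);P=np.array([loc(p) for p in P])
k=(abs(P[:,1])<.03)&(P[:,0]>-.1)&(P[:,0]<0.0)
print("tail x",np.percentile(P[k,0],.5),P[k,0].min(),"y",P[k,1].min(),P[k,1].max())
m=((h>100)&(h<118)&(s>150)&(v>120));r,c=np.nonzero(m);P=np.array([loc(p) for p in px2w(K,o,M,np.c_[c,r],.051)])
k=(abs(P[:,1]-.062)<.03)&(abs(P[:,0]-.075)<.03)
if k.any(): print("blue",P[k].min(0),P[k].max(0))
E
```

```text
[-0.03993228 -0.00011091  0.01054235] [-17.01663015   1.09772347   8.6419643 ]
14.5333 [-0.07591953 -0.00040375  0.14834249] [-0.02534434 -0.07017423 -0.31117331]
tail x -0.0313556690396213 -0.031358005138107305 y -0.020650438372428585 0.019219762672451814Traceback (most recent call last):
  File "<stdin>", line 15, in <module>
IndexError: too many indices for array: array is 1-dimensional, but 2 were indexed
```

View pics/w2.png

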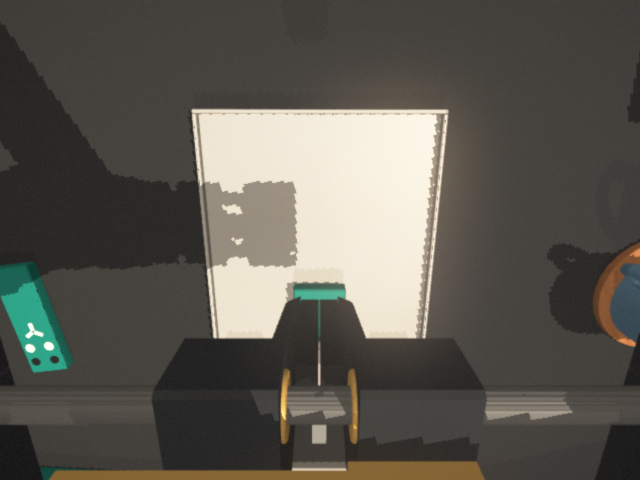

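The tail edge (row ~284, columns 293–346) sits at tray x = −31.4 mm, which agrees with the push (−31 mm). The remote is home and straight. Next I'll check the blue key's position in the saved views.

```bash
python3 - <<'E'
from h import *
def rep(f,K,o,M,z,nm):
    h,s,v=cv2.split(cv2.cvtColor(f,cv2.COLOR_BGR2HSV)); m=(h>98)&(h<118)&(s>140)&(v>150)
    r,c=np.nonzero(m);P=np.array([loc(p) for p in px2w(K,o,M,np.c_[c,r],z)])
    k=(abs(P[:,1]-.062)<.03)&(abs(P[:,0]-.075)<.04); print(nm,k.sum(),P[k].min(0),P[k].max(0),P[k].mean(0))
w=np.load("w1.npz");rep(w["f"],w["K"],w["o"],w["M"],.051,"w1")
im=imaging.get_image("top");o,M=campose(im);rep(im["frame"],im["mtx"],o,M,.051,"top")
E
```

```text
w1 230 [0.05892534 0.04538697 0.051     ] [0.06375048 0.07581981 0.051     ] [0.06134911 0.06064895 0.051     ]
top 6 [0.07461863 0.04400845 0.051     ] [0.08310798 0.04727045 0.051     ] [0.07961797 0.04557766 0.051     ]
```

```bash
python3 - <<'E'
from h import *
A=att(YAW)
ctrl.line_to(tp(.075,.0615,.12),A,feed=.15)
ctrl.line_to(tp(.075,.0615,.060),A,feed=.08); 
def rd(n=6):
    L=[]
    for _ in range(n): ctrl.pause(.03); st=ctrl.state(); L.append(np.r_[loc(st["ee_pos"]),fl(st)])
    return np.mean(L,0),st["clock"]
ctrl.pause(.2);b,_=rd(10);print(b.round(4))
for z in (.055,.053,.052,.051,.050,.049,.047,.045,.043,.042,.041):
    ctrl.line_to(tp(.075,.0615,z),A,feed=.03); r,c=rd(); print(z,r[:3].round(4),(r-b)[3:].round(2),round(c,2))
    if (r-b)[5]>8.5: break
E
```

```text
[ 0.0752  0.0616  0.0604 -0.0552  0.1462 -0.1851]
0.055 [0.0749 0.0615 0.0549] [0.13 0.18 0.25] 17.83
0.053 [0.075  0.0615 0.053 ] [ 0.16 -0.25 -0.09] 18.28
0.052 [0.075  0.0615 0.052 ] [-0.33 -0.29  0.32] 18.73
0.051 [0.0752 0.0616 0.0513] [-0.25 -0.1   1.87] 19.18
0.05 [0.0752 0.0616 0.0501] [0.61 0.54 2.53] 19.63
0.049 [0.0752 0.0616 0.0491] [1.1  0.39 2.8 ] 20.08
0.047 [0.0751 0.0615 0.0471] [0.94 0.28 3.94] 20.53
0.045 [0.0751 0.0615 0.0451] [0.66 0.15 4.35] 20.98
0.043 [0.0751 0.0615 0.0432] [1.11 0.37 5.4 ] 21.43
0.042 [0.0751 0.0615 0.0423] [0.9  0.34 5.6 ] 21.88
0.041 [0.0751 0.0616 0.0413] [0.27 0.09 5.87] 22.33
```

Contact came at z ≈ 51.2 mm. The TCP is now at 41.3 mm, so the key is down about 10 mm, and the force of 5.9 N matches the 6 N stated for half-way. One last look before handing in.

```bash
python3 - <<'E'
from h import *
im=imaging.get_image("scene");f=im["frame"];o,M=campose(im);K=im["mtx"]
c=w2px(K,o,M,tp(.03,.02,.03))[0].astype(int);print(c)
cv2.imwrite("pics/s2.png",cv2.resize(f[c[1]-75:c[1]+75,c[0]-100:c[0]+100],None,fx=4,fy=4,interpolation=cv2.INTER_CUBIC))
st=ctrl.state();im=imaging.get_image("wrist");f=im["frame"];o,M=campose(im,st);K=im["mtx"]
h,s,v=cv2.split(cv2.cvtColor(f,cv2.COLOR_BGR2HSV));m=((h>75)&(h<95)&(s>100)&(v>50))
r,cc=np.nonzero(m);P=np.array([loc(p) for p in px2w(K,o,M,np.c_[cc,r],.019)])
k=(abs(P[:,1])<.03)&(P[:,0]>-.1)&(P[:,0]<0.02);print("tail",P[k].min(0) if k.any() else None, st["clock"],loc(st["ee_pos"]),fl(st))
E
```

```text
[319 289]
tail [-0.02984588 -0.02127958  0.019     ] 22.3833 [0.07513658 0.06152878 0.0413448 ] [4.40585109e-01 2.35614400e-03 6.12994896e+00]
```

View pics/s2.png

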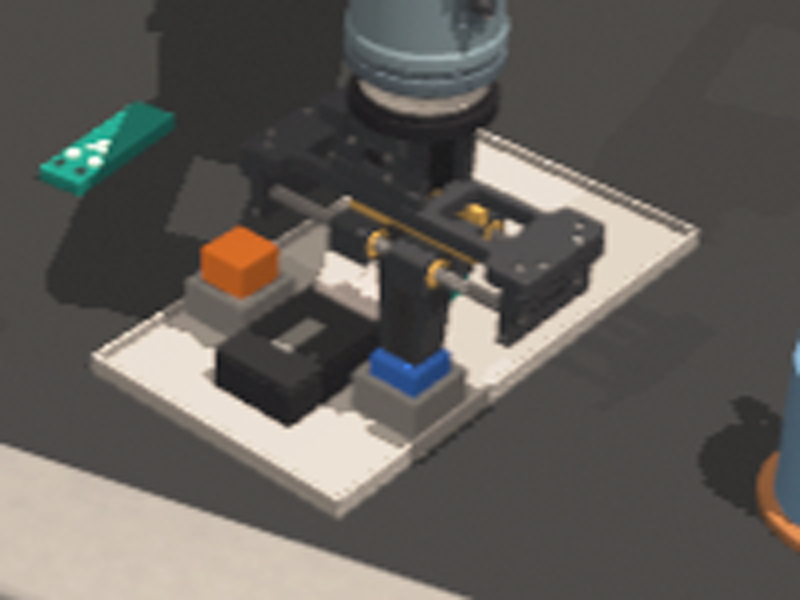

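The crop shows the closed fingers centred on the half-lowered blue key at (410,365), the orange key untouched at (240,260), and the hood undisturbed. Handing in.

```bash
python3 - <<'E'
from h import *
print(ticket.finish_job())
E
```

```text
the job is handed in; nothing more can be done
None
```

The remote is back in its dock against the stop. The robot is holding the blue key half-way down, and the job was handed in at about 22 s of the 40 s allowed.

- **Remote:** I pushed the middle-sized teal remote home with closed fingers, about 33 mm. It then met a hard stop and did not move under a further push of about 17 N. The wrist camera put the tail at tray x = −31.4 mm, against −31 mm from the push, so the nose is at about +99 mm, inside the 90–110 mm range. A later check during the press gave −29.8 mm; the 1.5 mm difference is within the camera's roughly 2 mm accuracy.
- **Blue key:** Contact came at 51.2 mm and the tool is held at 41.3 mm, so the key is about 10 mm down. The holding force of about 6 N matches the value given for half-way.
- **Other things:** In the final picture the orange key stood unpressed. I did not re-measure the other loose things; the tool only worked at the remote's tail and over the blue key.
- **Failed check:** The top camera could not confirm the blue key's position because the arm blocked it, so I relied on the wrist view and the contact.

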